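# Find the loaded sample canister by its weight and close it in the holding tub

## Robot

A 6-joint arm with a two-finger parallel gripper is mounted at the origin on the work surface. World frame = base frame: x ahead of the robot, y to its left, z up, the work surface at z = 0. Lengths are in mm, angles in rad, forces in N, time in s.
With the tool pointing down it reaches from about 275 to 825 mm from the base axis. Payload 4.9 kg.
Tool frame: the origin (TCP) lies on the centre line of the jaws, within the pads' length; the fingertips stand bot.nose_length ahead of it and the grasp point (between the pads) is the TCP (bot.nose_length is the distance from the TCP to the fingertips, in mm); z points along the fingers, y is the line along which they close (so a half turn about z gives the same grasp; the last joint's range is limited). The gripper opens to 85 mm and grips with 20 to 120 N. Pads are 22 mm wide; open, the fingers measure 114 mm over their backs; the gripper's body (76 mm by 85 mm) begins 54 mm behind the grasp point. The pads swing forward as they close: fully open they stand 13 mm farther back than shut.
Start: joints at [-1.323, 0.326, -0.193, 1.052, 0, 1.437], TCP at [204.938, -510.411, 250.281] pointing down, gripper open.
Joint ranges: [-2.65, 2.65], [-0.97, 1.79], [-1.3, 1.35], [-1.93, 2.1], [-1.47, 1.37], [-3.14, 3.14]. Speed limits (rad/s): [2.57, 2.57, 3.14, 3.14, 3.14, 3.14].

## Interface

Orientations are given as a 3x3 rotation matrix whose columns are the frame's x, y, z axes.
In Python, from cell import bot, cams gives the robot as it stands.
- The arm moves only by the tool jog_arm, never from a script. Its argument "series" is a list of rows, each an object of numbers: "tx", "ty", "tz": the shift along the tool's x, y, z normalised to -1 to 1, where 1 is 0.05 m; "roll": the turn about the tool's z normalised to -1 to 1, where 1 is 360 degrees; "fingers": the opening, from 0 (shut) to 1 (fully open). A call has 1 to 12 rows; each row shifts and turns the commanded pose from where the row before left it, along the tool's axes as they then stand; what a row does not reach is not made up. A row lasts 1/8 s, in which the tool goes at most 62.5 mm and 10.7 degrees, less where a joint would pass 70% of its speed; a pose out of reach is approached as far as the arm can. A call with a number of a shift or a turn outside -1 to 1 is refused whole. A call with a gripper value outside its range is refused whole. The fingers move at their own pace and stop on an object; "grip_force" is the grip in N (left out, the last holds). Time passes only in rows, so rows that do not move let the fingers close. It gives the time, the measured TCP pose, the force, the opening and the grip force at its end, in the units of the state.
- bot.get_obs(): the state, without advancing time (a new reading comes with each control period).
- cams.camera(name): name is "scene" or "top" or "wrist"; returns a dict with "pixels" (420x560x3 uint8, red, green, blue), "camera_matrix" (3x3 intrinsics, pixels), "T" (4x4, takes a point from camera to world coordinates). Camera axes: x right, y down, z forward; pixel columns grow to the right and rows downward; lengths in mm; the calibration is good to about 2 mm. The wrist camera is an equidistant fisheye: a pixel r from the principal point sees the ray r / f radians off the axis. A picture is of the moment at which its call begins. There is no depth.
- bot.hand_in(): hands the job in; it is judged then, once.
The state is a dict: "time_s": time; "q": joint angles; "qvel": joint speeds; "effort": joint torques, N m; "tcp_pos": TCP position; "eef_rot": TCP orientation; "contact_force": force on the tool from outside, world axes, zero at the start; "moment": the same for the moment, N m; "opening": finger opening in mm; "grasp_force": force on a finger pad.
Only numpy, scipy, OpenCV 4.12 (cv2) and the standard library are available. Lean on these libraries where they do the work, as an engineer would, in place of code of your own. Each camera call takes 0.05 s, during which the arm holds its last target. There are 200 camera calls.

## Task

Of the three identical closed sample canisters only one still holds its sample and is clearly heavier: find it by lifting, and first set it down gently, upright, in the grey holding tub, leaving the two empty ones standing on the bench. Then take the tub's lid from its rack, lay it flat on the bench, knob up, and let go, and pick it up again by the knob to put it on the tub so that it sits fully home and level. Do not drop canisters or lid into place, and leave the other objects alone.

Things in the scene. Friction and masses are not known exactly. Their poses are not given: they have to be found in the camera images.
- can_a: one of three identical closed aluminium canisters standing upright: body 55 mm across and 52 mm tall, on top a black knob 22 mm across and 28 mm tall (top of knob 80 mm above the bench). Origin at the centre of the underside, z up. Empty it weighs 0.14 to 0.21 kg; the loaded one weighs 0.38 to 0.6 kg. Which of the three is loaded changes from run to run and cannot be seen
- can_b: one of three identical closed aluminium canisters standing upright: body 55 mm across and 52 mm tall, on top a black knob 22 mm across and 28 mm tall (top of knob 80 mm above the bench). Origin at the centre of the underside, z up. Empty it weighs 0.14 to 0.21 kg; the loaded one weighs 0.38 to 0.6 kg. Which of the three is loaded changes from run to run and cannot be seen
- can_c: one of three identical closed aluminium canisters standing upright: body 55 mm across and 52 mm tall, on top a black knob 22 mm across and 28 mm tall (top of knob 80 mm above the bench). Origin at the centre of the underside, z up. Empty it weighs 0.14 to 0.21 kg; the loaded one weighs 0.38 to 0.6 kg. Which of the three is loaded changes from run to run and cannot be seen
- tub: grey round open holding tub, fixed to the bench: outside 110 mm across, inside 102 mm across, 100 mm tall, floor 5 mm thick. Origin at the centre of its underside, z up
- tub_rim (a point): centre of the tub's mouth, level with the top of its rim, 100 mm above the bench
- lid: grey round lid, 0.11 kg: flange 120 mm across, 5 mm thick; under it a plug 95 mm across tapering to 88 mm, 6 mm deep, that enters the tub's mouth; on top a central black knob. Origin: centre of the flange's underside, which rests on the rim; z points through the knob. At the start on edge in the rack, knob away from the robot, centre 68 mm above the bench
- lid_knob (a point): centre of the top of the lid's knob, 32 mm from the lid's origin along its z; the knob is 22 mm across and stands 27 mm above the flange. With the lid lying on the bench knob up, it is 38 mm above the bench
- rack: low wooden rack, fixed to the bench, 100 mm (x) by 140 mm (y), that holds the lid on edge in a slot along its y axis, 14 mm wide, floor 8 mm and side walls 38 mm above the bench. Origin at the centre of its underside
- shell: bystander: empty brown turtle shell, a dome 104 mm across and 43 mm tall, origin at the centre of the underside; leave it alone
- rinse_bottle: bystander: white plastic bottle, 52 mm across, 130 mm tall, origin at the centre of the underside; leave it alone
- carton: bystander: cardboard carton, 70 by 90 by 50 mm, origin at the centre of the underside; leave it alone

How it is judged:
By the outcome, as a careful person would: the job done as asked, in the order asked, and still so for the second after the job is handed in, with the robot touching nothing.
It also fails if it takes over 72 s, if anything falls off the work surface, if the arm or the gripper's body presses on something with over 40 N, if the wrist force passes 120 N, or if a joint passes its speed limit or range.

## Working session

There is one attempt and no reset: what is moved stays moved. The work goes in short steps, Python scripts to look and compute and a tool call to move; the robot and the scene stay as the last step left them, time stands still between calls to the robot, and variables do not carry over. Pictures are saved under pics/ and viewed, at most 10 in all, crops included, and the job is handed in when it is done.

Besides the shell and the picture viewer there is one more tool, called after "Request:" as a command line: name --argument value ..., lists and objects as JSON in quotes. jog_arm: Moves the arm, as the interface text tells. Scaled input: -1 to 1 covers 0.05 m each way for a shift and 360 degrees each way for a turn. Its arguments: {"type":"object","properties":{"series":{"type":"array"},"grip_force":{"type":"number"}},"required":["series"]}

```bash
mkdir -p pics; ls
python3 - <<'E'
from cell import bot,cams
import cv2,numpy as np
o=bot.get_obs();print({k:np.round(v,3).tolist() for k,v in o.items()},bot.nose_length)
for n in("scene","top"):
    c=cams.camera(n);cv2.imwrite(f"pics/{n}0.png",c["pixels"][:,:,::-1]);print(n,c["camera_matrix"].round(1).tolist(),c["T"].round(3).tolist())
E
```

```text
pics
{'time_s': 0.0, 'q': [-1.323, 0.327, -0.194, 1.052, 0.0, 1.437], 'qvel': [0.0, -0.001, -0.0, -0.0, -0.002, 0.0], 'effort': [0.001, -44.34, 26.244, 0.015, -0.0, -0.0], 'tcp_pos': [204.806, -509.868, 249.502], 'eef_rot': [[0.928, 0.373, -0.0], [0.373, -0.928, 0.002], [0.0, -0.002, -1.0]], 'contact_force': [-0.15, 0.883, 0.311], 'moment': [0.021, 0.022, 0.091], 'grasp_force': 0.0, 'opening': 85.813} 19.0
scene [[381.4, 0.0, 287.8], [0.0, 381.4, 207.6], [0.0, 0.0, 1.0]] [[-0.37, 0.62, -0.692, 1153.506], [0.929, 0.262, -0.262, 216.746], [0.019, -0.74, -0.673, 652.565], [0.0, 0.0, 0.0, 1.0]]
top [[409.3, 0.0, 282.7], [0.0, 409.3, 203.0], [0.0, 0.0, 1.0]] [[0.025, -0.985, 0.171, 454.592], [-1.0, -0.024, 0.011, 0.406], [-0.007, -0.171, -0.985, 926.465], [0.0, 0.0, 0.0, 1.0]]
```

View pics/top0.png

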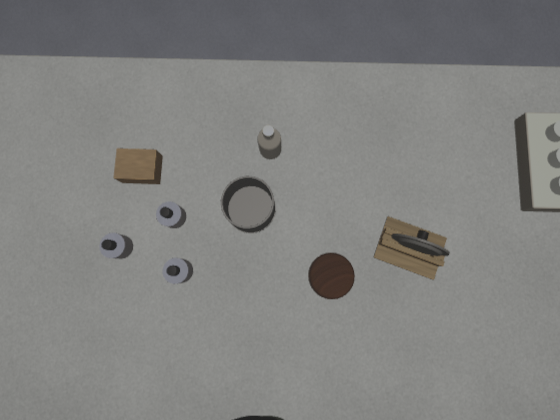

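View pics/scene0.png

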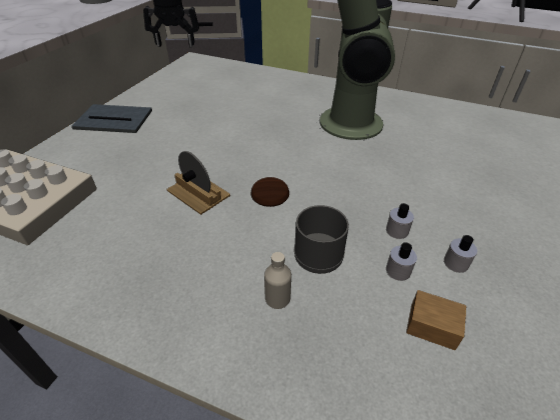

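The top view shows the canister knobs near (167,213), (109,245) and (174,271). The tub mouth is at (248,204), the bottle at (268,140), the shell at (331,276), and the rack is around (411,247) with the lid knob at (423,236). In the scene view the knobs are at (404,211), (405,250) and (466,243), the tub rim at (321,222), and the lid knob at (189,176).

```bash
cat > h.py <<'E'
import cv2,numpy as np
from cell import bot,cams
def on_plane(c,uv,z):
    K,T=c["camera_matrix"],c["T"]
    d=T[:3,:3]@np.linalg.solve(K,[uv[0],uv[1],1.]);o=T[:3,3]
    return o+d*(z-o[2])/d[2]
def blob(mask,uv,r):
    m=np.zeros_like(mask);u,v=uv;m[v-r:v+r+1,u-r:u+r+1]=mask[v-r:v+r+1,u-r:u+r+1]
    cs,_=cv2.findContours(m.astype(np.uint8),cv2.RETR_EXTERNAL,cv2.CHAIN_APPROX_NONE)
    return max(cs,key=cv2.contourArea) if cs else None
def cen(c):
    m=cv2.moments(c);return m["m10"]/m["m00"],m["m01"]/m["m00"]
def st():
    o=bot.get_obs();print("t",round(o["time_s"],2),"p",o["tcp_pos"].round(1) if hasattr(o["tcp_pos"],'round') else o["tcp_pos"],"yaw",round(np.degrees(np.arctan2(o["eef_rot"][1][0],o["eef_rot"][0][0])),1),"F",np.round(o["contact_force"],2),"op",round(float(o["opening"]),1),"gf",round(float(o["grasp_force"]),1));return o
def to_tool(p,o=None):
    o=o or bot.get_obs();return np.array(o["eef_rot"]).T@(np.array(p)-np.array(o["tcp_pos"]))/50
E
python3 - <<'E'
from h import *
T=cams.camera("top");S=cams.camera("scene")
tg=T["pixels"].max(2);sg=S["pixels"].max(2)
for n,a,b in(("c1",(167,213),(404,250)),("c2",(109,245),(466,243)),("c3",(174,271),(404,211))):
    for nm,c,g,uv in(("top",T,tg,a),("scene",S,sg,b)):
        k=blob(g<45,uv,12);u=cen(k);print(n,nm,np.round(u,1),cv2.contourArea(k),on_plane(c,u,66).round(1))
# body masks in top: bluish
hsv=cv2.cvtColor(T["pixels"],cv2.COLOR_RGB2HSV);print("body hsv",hsv[212,176],hsv[240,118],"floor",hsv[300,60],"rim",[hsv[204,x].tolist() for x in range(216,226)],"rack",hsv[262,390],"lid",hsv[241,400],"lidknob",hsv[235,423])
r=(hsv[...,0]>8)&(hsv[...,0]<25)&(hsv[...,1]>70)&(hsv[...,2]>50)
k=blob(r,(410,247),45);hull=cv2.convexHull(k);q=cv2.boxPoints(cv2.minAreaRect(hull));print("rack px",q.round().tolist(),[on_plane(T,x,38).round(1)[:2].tolist() for x in q])
# tub: outer+inner edge, use Canny ellipse
e=cv2.imread("pics/top0.png")[165:245,208:292];cv2.imwrite("pics/tub.png",cv2.resize(np.hstack([e,cv2.imread("pics/top0.png")[205:285,370:454]]),None,fx=4.5,fy=4.5))
E
```

```text
c1 top [169.8 213.9] 14.0 [574.6 249.5  66. ]
c1 scene [405.  250.4] 124.5 [577.6 258.2  66. ]
c2 top [112.5 245.2] 26.0 [505.4 365.4  66. ]
c2 scene [465.8 242.7] 123.0 [506.2 373.7  66. ]
c3 top [177.1 270.3] 10.5 [456.8 225.7  66. ]
c3 scene [403.  210.4] 97.5 [456.4 234.8  66. ]
body hsv [117  17 137] [117  17 135] floor [ 30   4 136] rim [[30, 5, 142], [40, 5, 141], [45, 4, 140], [40, 5, 142], [30, 6, 131], [23, 9, 113], [15, 12, 83], [30, 14, 54], [30, 11, 47], [15, 11, 47]] rack [ 18  81 120] lid [23 20 50] lidknob [15 10 52]
rack px [[373.0, 256.0], [388.0, 216.0], [452.0, 240.0], [436.0, 280.0]] [[497.3, -185.9], [585.7, -220.3], [536.4, -357.2], [449.7, -321.0]]
```

View pics/tub.png

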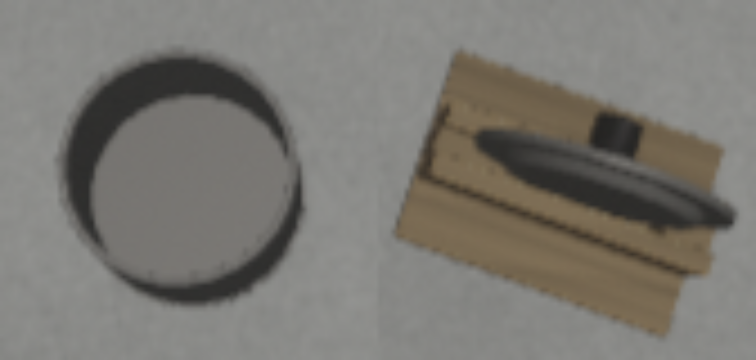

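The crop shows the tub rim spanning u of about 220.7 to 274.7, with its far edge at v≈176. The lid stands on edge across the rack, turned about -20°, with its knob at about (423,235) pointing away from the robot.

```bash
cat >> h.py <<'E'
def ray(c,uv):
    d=c["T"][:3,:3]@np.linalg.solve(c["camera_matrix"],[uv[0],uv[1],1.]);return c["T"][:3,3],d/np.linalg.norm(d)
def tri(c1,u1,c2,u2):
    A=[];b=[]
    for c,u in((c1,u1),(c2,u2)):
        o,d=ray(c,u);P=np.eye(3)-np.outer(d,d);A.append(P);b.append(P@o)
    x,r,_,_=np.linalg.lstsq(np.vstack(A),np.hstack(b),rcond=None);return x.round(1),np.sqrt(r).round(1)
E
python3 - <<'E'
from h import *
T=cams.camera("top");S=cams.camera("scene")
tg=T["pixels"].max(2);sg=S["pixels"].max(2)
for n,a,b in(("c1",(167,213),(404,250)),("c2",(109,245),(466,243)),("c3",(174,271),(404,211)),("lidk",(423,235),(188,176))):
    us=[]
    for nm,c,g,uv in(("top",T,tg,a),("scene",S,sg,b)):
        th=60 if nm=="top" else 45
        k=blob(g<th,uv,12 if n!="lidk" else 6);u=cen(k);us.append(u);print(n,nm,np.round(u,1),cv2.contourArea(k),on_plane(c,u,66).round(1))
    print("  tri",tri(T,us[0],S,us[1]))
hs=cv2.cvtColor(T["pixels"],cv2.COLOR_RGB2HSV)
for n,uv in(("c1",(169,214)),("c2",(113,245)),("c3",(175,270))):
    k=blob((hs[...,0]>105)&(hs[...,0]<130)&(hs[...,1]>10)|(tg<60),uv,16);(u,r)=cv2.minEnclosingCircle(cv2.convexHull(k));print(n,"body",np.round(u,1),r,on_plane(T,u,45).round(1))
# tub
for uv in((247.7,176.1),(220.7,203),(274.7,203),(247.7,228.3)):print("rim",on_plane(T,uv,100).round(1))
m=blob(sg<95,(321,240),45);x,y,w,h=cv2.boundingRect(m);print("scene tub bbox",x,y,w,h)
top=cv2.imread("pics/scene0.png")[150:290,150:410];cv2.imwrite("pics/s1.png",cv2.resize(top,None,fx=3,fy=3))
E
```

```text
c1 top [166.2 212.4] 79.0 [577.8 257.3  66. ]
c1 scene [405.  250.4] 124.5 [577.6 258.2  66. ]
  tri (array([577.7, 257.8,  65.9]), array([0.6]))
c2 top [108.6 244.5] 96.5 [506.5 373.7  66. ]
c2 scene [465.8 242.7] 123.0 [506.2 373.7  66. ]
  tri (array([506.5, 373.6,  66.3]), array([0.1]))
c3 top [173.  270.1] 79.0 [457.  234.2  66. ]
c3 scene [403.  210.4] 97.5 [456.4 234.8  66. ]
  tri (array([457. , 234.5,  66.4]), array([0.5]))
lidk top [422.4 234.7] 60.5 [ 543.5 -285.2   66. ]
lidk scene [188.6 175.1] 114.5 [ 534.6 -284.9   66. ]
  tri (array([ 542. , -281.1,   73. ]), array([2.7]))
c1 body [168.3 213.6] 12.55369758605957 [578.2 258.8  45. ]
c2 body [111.7 244.9] 12.877067565917969 [507.3 376.   45. ]
c3 body [175. 270.] 13.024717330932617 [457.3 235.6  45. ]
rim [653.   83.6 100. ]
rim [595.1 136.7 100. ]
rim [597.7  25.9 100. ]
rim [544.3  79.2 100. ]
scene tub bbox 294 206 55 68
```

View pics/s1.png

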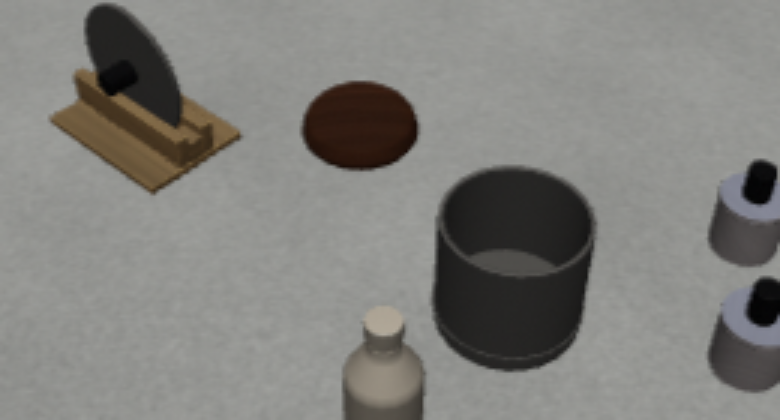

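Request:
jog_arm --series '[{"roll": -0.0278, "fingers": 0.6}, {"roll": -0.0278, "fingers": 0.6}, {"roll": -0.0278, "fingers": 0.6}, {"roll": -0.0278, "fingers": 0.6}, {"roll": -0.0278, "fingers": 0.6}, {"roll": -0.0278, "fingers": 0.6}, {"roll": -0.0278, "fingers": 0.6}, {"roll": -0.0278, "fingers": 0.6}, {"roll": -0.0278, "fingers": 0.6}, {"tx": 0.74, "ty": 0.64}, {"tx": 0.74, "ty": 0.64}, {"tx": 0.74, "ty": 0.64}]' --grip_force 40

```text
$.series[0]: bad value
```

Request:
jog_arm --series '[{"tx": 0.74, "ty": 0.64}, {"tx": 0.74, "ty": 0.64}, {"tx": 0.74, "ty": 0.64}, {"tx": 0.74, "ty": 0.64}, {"tx": 0.74, "ty": 0.64}, {"tx": 0.74, "ty": 0.64}, {"tx": 0.74, "ty": 0.64}, {"tx": 0.74, "ty": 0.64}, {"tx": 0.74, "ty": 0.64}, {"tx": 0.74, "ty": 0.64}, {"tx": 0.74, "ty": 0.64}, {"tx": 0.74, "ty": 0.64}]'

```text
$.series[0]: bad value
```

```bash
cat > g.py <<'E'
from h import *
import sys
o=st();print(np.round(to_tool([float(x) for x in sys.argv[1:4]],o),3))
E
python3 g.py 457 234.5 130
python3 - <<'E'
from h import *
T=cams.camera("top");S=cams.camera("scene")
for u in((321.7,224),(294.8,224),(348.3,224)):print(on_plane(S,u,100).round(1))
hsv=cv2.cvtColor(T["pixels"],cv2.COLOR_RGB2HSV)
r=(hsv[...,0]>8)&(hsv[...,0]<25)&(hsv[...,1]>55)&(hsv[...,2]>50)
k=blob(r,(410,247),45);q=cv2.boxPoints(cv2.minAreaRect(cv2.convexHull(k)));w=np.array([on_plane(T,x,8)[:2] for x in q]);print(w.round(1),w.mean(0),[np.linalg.norm(w[i]-w[i-1]).round() for i in range(4)])
E
```

```text
t 0.3 p [ 204.9 -510.2  250. ] yaw 21.9 F [0.13 0.22 0.26] op 85.6 gf 0.0
[ 10.228 -11.943   2.408]
[604.5  84.8 100. ]
[626.1  33.6 100. ]
[583.2 135.6 100. ]
[[ 497.4 -191.9]
 [ 589.9 -226.7]
 [ 540.  -369.8]
 [ 449.3 -333. ]] [ 519.15265814 -280.35706474] [np.float64(149.0), np.float64(99.0), np.float64(152.0), np.float64(98.0)]
```

Request:
jog_arm --series '[{"tx": 0, "ty": 0, "tz": 0, "roll": -0.0278, "fingers": 0.6}, {"tx": 0, "ty": 0, "tz": 0, "roll": -0.0278, "fingers": 0.6}, {"tx": 0, "ty": 0, "tz": 0, "roll": -0.0278, "fingers": 0.6}, {"tx": 0, "ty": 0, "tz": 0, "roll": -0.0278, "fingers": 0.6}, {"tx": 0, "ty": 0, "tz": 0, "roll": -0.0278, "fingers": 0.6}, {"tx": 0, "ty": 0, "tz": 0, "roll": -0.0278, "fingers": 0.6}, {"tx": 0, "ty": 0, "tz": 0, "roll": -0.0278, "fingers": 0.6}, {"tx": 0, "ty": 0, "tz": 0, "roll": -0.0278, "fingers": 0.6}, {"tx": 0, "ty": 0, "tz": 0, "roll": -0.0278, "fingers": 0.6}, {"tx": 0.74, "ty": 0.64, "tz": 0, "roll": 0, "fingers": 0.6}, {"tx": 0.74, "ty": 0.64, "tz": 0, "roll": 0, "fingers": 0.6}, {"tx": 0.74, "ty": 0.64, "tz": 0, "roll": 0, "fingers": 0.6}]' --grip_force 40

```text
time_s: 1.9
tcp_pos: [252.8, -370.3, 250.2]
eef_rot: [[-0.373, 0.928, 0.0], [0.928, 0.373, -0.0], [-0.0, 0.0, -1.0]]
contact_force: [1.0, -0.1, -0.1]
opening: 51.6
grasp_force: 0.0
```

Request:
jog_arm --series '[{"tx": 0.74, "ty": 0.64, "tz": 0, "roll": 0, "fingers": 0.6}, {"tx": 0.74, "ty": 0.64, "tz": 0, "roll": 0, "fingers": 0.6}, {"tx": 0.74, "ty": 0.64, "tz": 0, "roll": 0, "fingers": 0.6}, {"tx": 0.74, "ty": 0.64, "tz": 0, "roll": 0, "fingers": 0.6}, {"tx": 0.74, "ty": 0.64, "tz": 0, "roll": 0, "fingers": 0.6}, {"tx": 0.74, "ty": 0.64, "tz": 0, "roll": 0, "fingers": 0.6}, {"tx": 0.74, "ty": 0.64, "tz": 0, "roll": 0, "fingers": 0.6}, {"tx": 0.74, "ty": 0.64, "tz": 0, "roll": 0, "fingers": 0.6}, {"tx": 0.74, "ty": 0.64, "tz": 0, "roll": 0, "fingers": 0.6}, {"tx": 0.74, "ty": 0.64, "tz": 0, "roll": 0, "fingers": 0.6}, {"tx": 0.74, "ty": 0.64, "tz": 0, "roll": 0, "fingers": 0.6}, {"tx": 0.74, "ty": 0.64, "tz": 0, "roll": 0, "fingers": 0.6}]'

```text
time_s: 3.4
tcp_pos: [443.1, 185.5, 250.5]
eef_rot: [[-0.374, 0.927, 0.001], [0.927, 0.374, -0.0], [-0.0, 0.001, -1.0]]
contact_force: [1.3, 0.4, 0.3]
opening: 51.1
grasp_force: 0.0
```

```bash
python3 g.py 457 234.5 130
```

```text
t 3.4 p [443.1 185.5 250.5] yaw 112.0 F [1.34 0.43 0.26] op 51.1 gf 0.0
[0.806 0.622 2.409]
```

Request:
jog_arm --series '[{"tx": 0.27, "ty": 0.207, "tz": 0.75, "roll": 0, "fingers": 0.6}, {"tx": 0.27, "ty": 0.207, "tz": 0.75, "roll": 0, "fingers": 0.6}, {"tx": 0.266, "ty": 0.208, "tz": 0.75, "roll": 0, "fingers": 0.6}, {"tx": 0, "ty": 0, "tz": 0.5, "roll": 0, "fingers": 0.6}, {"tx": 0, "ty": 0, "tz": 0.4, "roll": 0, "fingers": 0.6}, {"tx": 0, "ty": 0, "tz": 0.34, "roll": 0, "fingers": 0.6}, {"tx": 0, "ty": 0, "tz": 0, "roll": 0, "fingers": 0}, {"tx": 0, "ty": 0, "tz": 0, "roll": 0, "fingers": 0}, {"tx": 0, "ty": 0, "tz": 0, "roll": 0, "fingers": 0}, {"tx": 0, "ty": 0, "tz": 0, "roll": 0, "fingers": 0}, {"tx": 0, "ty": 0, "tz": 0, "roll": 0, "fingers": 0}]'

```text
time_s: 4.78
tcp_pos: [456.7, 232.8, 76.2]
eef_rot: [[-0.374, 0.928, 0.001], [0.928, 0.374, 0.0], [-0.0, 0.001, -1.0]]
contact_force: [-0.0, -1.2, 0.4]
opening: 20.4
grasp_force: 39.2
```

Request:
jog_arm --series '[{"tx": 0, "ty": 0, "tz": -0.2, "roll": 0, "fingers": 0}, {"tx": 0, "ty": 0, "tz": -0.4, "roll": 0, "fingers": 0}, {"tx": 0, "ty": 0, "tz": 0, "roll": 0, "fingers": 0}, {"tx": 0, "ty": 0, "tz": 0, "roll": 0, "fingers": 0}, {"tx": 0, "ty": 0, "tz": 0, "roll": 0, "fingers": 0}]'

```text
time_s: 5.4
tcp_pos: [455.9, 232.6, 105.1]
eef_rot: [[-0.374, 0.928, -0.001], [0.928, 0.374, -0.0], [0.0, -0.001, -1.0]]
contact_force: [0.2, -0.2, -2.0]
opening: 20.3
grasp_force: 39.3
```

```bash
cat > w.py <<'E'
from h import *
f=[]
for i in range(6):
    cams.camera("wrist");f.append(bot.get_obs()["contact_force"][2])
print(np.round(f,2),np.mean(f));st()
E
python3 w.py
```

```text
[-1.93 -1.95 -3.15 -2.32 -1.96 -2.26] -2.2594187503877863
t 5.7 p [456.4 232.7 105.5] yaw 111.9 F [-0.25 -0.59 -2.26] op 20.8 gf 39.3
```

Request:
jog_arm --series '[{"tx": 0, "ty": 0, "tz": 0.35, "roll": 0, "fingers": 0}, {"tx": 0, "ty": 0, "tz": 0.18, "roll": 0, "fingers": 0}, {"tx": 0, "ty": 0, "tz": 0.06, "roll": 0, "fingers": 0}, {"tx": 0, "ty": 0, "tz": 0, "roll": 0, "fingers": 0}, {"tx": 0, "ty": 0, "tz": 0, "roll": 0, "fingers": 0.6}, {"tx": 0, "ty": 0, "tz": 0, "roll": 0, "fingers": 0.6}, {"tx": 0, "ty": 0, "tz": -0.4, "roll": 0, "fingers": 0.6}, {"tx": 0, "ty": 0, "tz": -0.6, "roll": 0, "fingers": 0.6}, {"tx": -0.11, "ty": 0.61, "tz": 0, "roll": 0, "fingers": 0.6}, {"tx": -0.11, "ty": 0.61, "tz": 0, "roll": 0, "fingers": 0.6}, {"tx": -0.11, "ty": 0.61, "tz": 0, "roll": 0, "fingers": 0.6}, {"tx": -0.11, "ty": 0.61, "tz": 0, "roll": 0, "fingers": 0.6}]'

```text
time_s: 7.2
tcp_pos: [579.0, 258.2, 126.5]
eef_rot: [[-0.374, 0.928, 0.001], [0.928, 0.374, 0.0], [-0.0, 0.001, -1.0]]
contact_force: [-0.4, -0.2, -0.4]
opening: 51.4
grasp_force: 0.0
```

```bash
python3 g.py 577.7 257.8 76
```

```text
t 7.2 p [579.  258.2 126.5] yaw 111.9 F [-0.38 -0.18 -0.42] op 51.4 gf 0.0
[ 0.003 -0.028  1.01 ]
```

Request:
jog_arm --series '[{"tx": 0, "ty": -0.02, "tz": 0.4, "roll": 0, "fingers": 0.6}, {"tx": 0, "ty": 0, "tz": 0.4, "roll": 0, "fingers": 0.6}, {"tx": 0, "ty": 0, "tz": 0.2, "roll": 0, "fingers": 0.6}, {"tx": 0, "ty": 0, "tz": 0, "roll": 0, "fingers": 0}, {"tx": 0, "ty": 0, "tz": 0, "roll": 0, "fingers": 0}, {"tx": 0, "ty": 0, "tz": 0, "roll": 0, "fingers": 0}, {"tx": 0, "ty": 0, "tz": 0, "roll": 0, "fingers": 0}, {"tx": 0, "ty": 0, "tz": -0.2, "roll": 0, "fingers": 0}, {"tx": 0, "ty": 0, "tz": -0.4, "roll": 0, "fingers": 0}, {"tx": 0, "ty": 0, "tz": 0, "roll": 0, "fingers": 0}, {"tx": 0, "ty": 0, "tz": 0, "roll": 0, "fingers": 0}, {"tx": 0, "ty": 0, "tz": 0, "roll": 0, "fingers": 0}]'

```text
time_s: 8.7
tcp_pos: [576.2, 257.3, 105.3]
eef_rot: [[-0.374, 0.928, -0.002], [0.928, 0.374, -0.001], [0.0, -0.002, -1.0]]
contact_force: [1.0, -0.8, -5.6]
opening: 20.5
grasp_force: 39.8
```

```bash
python3 w.py
```

```text
[-5.06 -5.66 -5.25 -5.93 -5.12 -5.09] -5.353528559094055
t 9.0 p [576.8 257.5 106. ] yaw 111.9 F [ 0.56 -0.35 -5.09] op 20.4 gf 39.8
```

Request:
jog_arm --series '[{"tx": 0, "ty": 0, "tz": -0.4, "roll": 0, "fingers": 0}, {"tx": 0, "ty": 0, "tz": -0.7, "roll": 0, "fingers": 0}, {"tx": 0, "ty": 0, "tz": -0.8, "roll": 0, "fingers": 0}, {"tx": -0.4, "ty": -0.11, "tz": 0, "roll": 0, "fingers": 0}, {"tx": -0.6, "ty": -0.16, "tz": 0, "roll": 0, "fingers": 0}, {"tx": -0.7, "ty": -0.18, "tz": 0, "roll": 0, "fingers": 0}, {"tx": -0.7, "ty": -0.18, "tz": 0, "roll": 0, "fingers": 0}, {"tx": -0.6, "ty": -0.16, "tz": 0, "roll": 0, "fingers": 0}, {"tx": -0.41, "ty": -0.12, "tz": 0, "roll": 0, "fingers": 0}, {"tx": 0, "ty": 0, "tz": 0, "roll": 0, "fingers": 0}]'

```text
time_s: 10.25
tcp_pos: [598.0, 80.3, 200.1]
eef_rot: [[-0.371, 0.929, -0.002], [0.929, 0.371, -0.0], [0.0, -0.002, -1.0]]
contact_force: [-0.1, 0.8, -6.0]
opening: 20.6
grasp_force: 40.2
```

```bash
python3 g.py 598.5 82.5 80.6
python3 - <<'E'
from h import *
c=cams.camera("wrist");cv2.imwrite("pics/w1.png",c["pixels"][:,:,::-1]);print(c["camera_matrix"].round(1).tolist(),c["T"].round(3).tolist())
E
```

```text
t 10.25 p [598.   80.3 200.1] yaw 111.8 F [-0.07  0.75 -5.96] op 20.6 gf 40.2
[0.036 0.028 2.391]
[[325.2, 0.0, 278.3], [0.0, 325.2, 209.5], [0.0, 0.0, 1.0]] [[0.929, 0.352, 0.116, 567.923], [0.371, -0.881, -0.293, 155.171], [-0.001, 0.315, -0.949, 324.459], [0.0, 0.0, 0.0, 1.0]]
```

View pics/w1.png

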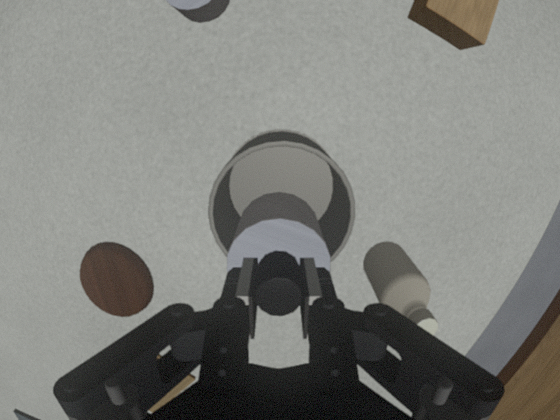

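The wrist view shows the canister hanging upright, with the tub rim's left and right edges at u≈209 and 355 (v≈205) and its near edge at (281,142).

```bash
cat >> h.py <<'E'
def wplane(c,uv,z):
    K,T=c["camera_matrix"],c["T"];x=(uv[0]-K[0,2])/K[0,0];y=(uv[1]-K[1,2])/K[1,1];r=np.hypot(x,y)
    d=T[:3,:3]@np.array([np.sin(r)*x/r,np.sin(r)*y/r,np.cos(r)]);o=T[:3,3];return o+d*(z-o[2])/d[2]
E
python3 - <<'E'
from h import *
c=cams.camera("wrist");g=c["pixels"].max(2)
P=np.array([wplane(c,u,100)[:2] for u in((209,205),(355,205),(281,142),(228,160),(334,160))])
print(P.round(1))
A=np.c_[2*P,np.ones(5)];s=np.linalg.lstsq(A,(P**2).sum(1),rcond=None)[0];print(s[:2],np.sqrt(s[2]+s[0]**2+s[1]**2))
print(g[205,200:216],g[205,348:362],g[124:152,281],g[160,220:236],g[160,326:342])
E
```

```text
[[546.7  71.3]
 [646.6 111.4]
 [578.8 133.3]
 [548.8 107.9]
 [618.1 135.8]]
[599.28910151  84.03861297] 54.607630017924926
[158 158 159 155 158 161 163 158 126 112 122 125 114  81  63  65] [ 64  89 112 121 117 123 145 155 156 157 154 156 158 160] [166 163 162 163 161 161 153 131 111  74  65  68  69  69  71  67  71  67
  87 124 136 128 120 115 121 136 133 138] [160 157 156 159 159 161 162 162 160 152 120  91  96 111 121 127] [132 128 123 114 112 137 156 161 161 156 157 156 162 160 161 160]
```

Request:
jog_arm --series '[{"tx": 0.06, "ty": 0.05, "tz": 0.3, "roll": 0, "fingers": 0}, {"tx": 0, "ty": 0, "tz": 0.6, "roll": 0, "fingers": 0}, {"tx": 0, "ty": 0, "tz": 0.6, "roll": 0, "fingers": 0}, {"tx": 0, "ty": 0, "tz": 0.4, "roll": 0, "fingers": 0}, {"tx": 0, "ty": 0, "tz": 0.25, "roll": 0, "fingers": 0}, {"tx": 0, "ty": 0, "tz": 0.15, "roll": 0, "fingers": 0}, {"tx": 0, "ty": 0, "tz": 0.02, "roll": 0, "fingers": 0}, {"tx": 0, "ty": 0, "tz": 0.02, "roll": 0, "fingers": 0}, {"tx": 0, "ty": 0, "tz": 0, "roll": 0, "fingers": 0}]'

```text
time_s: 11.48
tcp_pos: [600.2, 86.1, 85.0]
eef_rot: [[-0.374, 0.928, 0.001], [0.928, 0.374, 0.0], [-0.0, 0.001, -1.0]]
contact_force: [-0.7, 0.0, -5.4]
opening: 20.6
grasp_force: 40.1
```

```bash
python3 w.py
```

```text
[-5.87 -6.98 -5.6  -6.45 -5.59 -5.52] -6.001286194406435
t 11.78 p [599.8  86.1  84.5] yaw 111.9 F [ 0.14  0.42 -5.52] op 20.5 gf 40.1
```

Request:
jog_arm --series '[{"tx": 0, "ty": 0, "tz": 0.02, "roll": 0, "fingers": 0}, {"tx": 0, "ty": 0, "tz": 0.02, "roll": 0, "fingers": 0}, {"tx": 0, "ty": 0, "tz": 0.02, "roll": 0, "fingers": 0}, {"tx": 0, "ty": 0, "tz": 0.01, "roll": 0, "fingers": 0}, {"tx": 0, "ty": 0, "tz": 0, "roll": 0, "fingers": 0}]'

```text
time_s: 12.4
tcp_pos: [599.7, 86.1, 82.0]
eef_rot: [[-0.374, 0.928, 0.0], [0.928, 0.374, -0.0], [-0.0, 0.0, -1.0]]
contact_force: [-3.4, -0.5, 5.2]
opening: 20.6
grasp_force: 41.2
```

```bash
python3 w.py
```

```text
[6.03 5.25 5.7  4.88 5.75 5.73] 5.557265974636329
t 12.7 p [599.7  86.1  82. ] yaw 112.0 F [-3.97 -0.15  5.73] op 20.6 gf 41.3
```

Request:
jog_arm --series '[{"tx": 0, "ty": 0, "tz": 0, "roll": 0, "fingers": 0.42}, {"tx": 0, "ty": 0, "tz": 0, "roll": 0, "fingers": 0.42}, {"tx": 0, "ty": 0, "tz": 0, "roll": 0, "fingers": 0.42}, {"tx": 0, "ty": 0, "tz": -0.4, "roll": 0, "fingers": 0.42}, {"tx": 0, "ty": 0, "tz": -0.9, "roll": 0, "fingers": 0.42}, {"tx": 0, "ty": 0, "tz": -0.9, "roll": 0, "fingers": 0.42}, {"tx": 0, "ty": 0, "tz": -0.5, "roll": 0, "fingers": 0.42}]'

```text
time_s: 13.58
tcp_pos: [600.9, 86.2, 218.5]
eef_rot: [[-0.374, 0.928, 0.004], [0.928, 0.374, 0.0], [-0.001, 0.003, -1.0]]
contact_force: [-0.3, 1.1, -0.2]
opening: 35.6
grasp_force: 0.0
```

Request:
jog_arm --series '[{"tx": -0.8, "ty": -0.484, "tz": 0, "roll": 0, "fingers": 0.42}, {"tx": -0.8, "ty": -0.484, "tz": 0, "roll": 0, "fingers": 0.42}, {"tx": -0.8, "ty": -0.484, "tz": 0, "roll": 0, "fingers": 0.42}, {"tx": -0.8, "ty": -0.484, "tz": 0, "roll": 0, "fingers": 0.42}, {"tx": -0.8, "ty": -0.484, "tz": 0, "roll": 0, "fingers": 0.42}, {"tx": -0.8, "ty": -0.484, "tz": 0, "roll": 0, "fingers": 0.42}, {"tx": -0.8, "ty": -0.484, "tz": 0, "roll": 0, "fingers": 0.42}, {"tx": -0.8, "ty": -0.484, "tz": 0, "roll": 0, "fingers": 0.42}]'

```text
time_s: 14.58
tcp_pos: [539.5, -284.6, 215.9]
eef_rot: [[-0.374, 0.928, 0.0], [0.928, 0.374, -0.0], [-0.0, 0.0, -1.0]]
contact_force: [0.7, -0.5, 0.8]
opening: 35.8
grasp_force: 0.0
```

```bash
python3 g.py 540 -283 200;python3 - <<'E'
from h import *
c=cams.camera("wrist");cv2.imwrite("pics/w2.png",c["pixels"][:,:,::-1])
c=cams.camera("top");cv2.imwrite("pics/t2.png",c["pixels"][:,:,::-1])
E
```

```text
t 14.57 p [ 539.5 -284.6  215.9] yaw 111.9 F [ 0.7  -0.46  0.8 ] op 35.8 gf 0.0
[0.025 0.021 0.317]
```

View pics/w2.png

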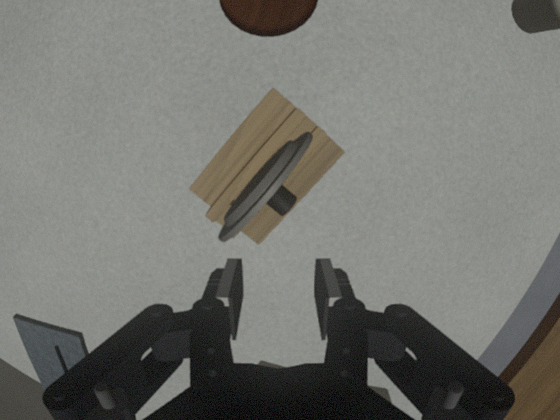

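The wrist view shows the rack corners at (275,88), (343,152), (258,244) and (190,187). The lid runs from about (308,135) to (222,240), with its knob around (282,200).

Run:
```python
from h import *
c=cams.camera("wrist");g=c["pixels"].max(2)
k=blob(g<52,(282,200),16);u=cen(k);print(u,cv2.contourArea(k),cv2.boxPoints(cv2.minAreaRect(k)).round(1).tolist());print("knob",wplane(c,u,70).round(1))
for p in cv2.boxPoints(cv2.minAreaRect(k)):print("  k",wplane(c,p,68).round(1))
for z in(8,38):
    w=np.array([wplane(c,p,z)[:2] for p in((275,88),(343,152),(258,244),(190,187))]);print(z,w.round(1).tolist(),w.mean(0).round(1),[np.linalg.norm(w[i]-w[i-1]).round() for i in range(4)],np.degrees(np.arctan2(*(w[1]-w[0])[::-1])),np.degrees(np.arctan2(*(w[3]-w[0])[::-1])))
for p in((308,135),(222,240)):print("lid ends",wplane(c,p,68).round(1))
i=c["pixels"][80:250,180:350,::-1];cv2.imwrite("pics/w2c.png",cv2.resize(i,None,fx=3.5,fy=3.5,interpolation=cv2.INTER_CUBIC))
```

```text
(283.887937187723, 195.59671663097785) 233.5 [[268.3999938964844, 199.0], [283.70001220703125, 181.8000030517578], [299.0, 195.5], [283.70001220703125, 212.6999969482422]]
knob [ 542. -283.   70.]
  k [ 530.9 -291.4   68. ]
  k [ 537.5 -272.2   68. ]
  k [ 554.5 -278.6   68. ]
  k [ 548.  -298.2   68. ]
8 [[499.7, -198.2], [589.2, -232.6], [543.7, -362.2], [451.8, -327.2]] [ 521.1 -280.1] [np.float64(138.0), np.float64(96.0), np.float64(137.0), np.float64(98.0)] -20.993799998296847 -110.36582049331426
38 [[500.5, -199.5], [581.9, -230.8], [540.6, -348.7], [457.0, -316.8]] [ 520. -274.] [np.float64(125.0), np.float64(87.0), np.float64(125.0), np.float64(89.0)] -20.993799998296833 -110.36582049331427
lid ends [ 541.3 -227.1   68. ]
lid ends [ 505.1 -343.9   68. ]
```

View pics/w2c.png

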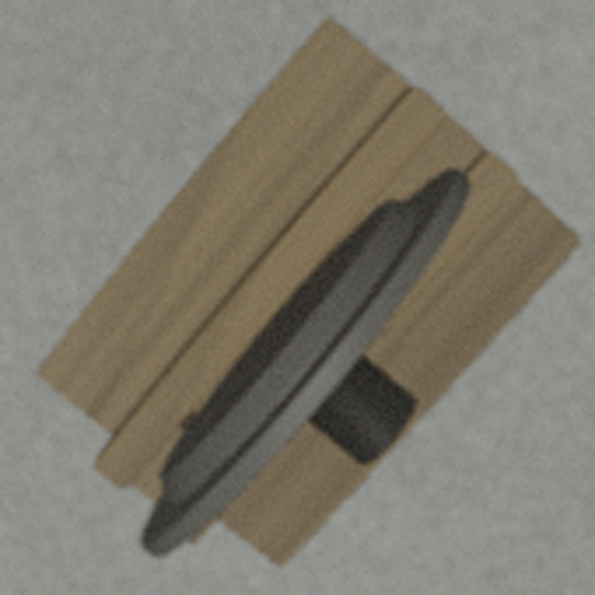

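Request:
jog_arm --series '[{"tx": 0, "ty": 0, "tz": 0, "roll": -0.0263, "fingers": 0.5}, {"tx": 0, "ty": 0, "tz": 0, "roll": -0.0263, "fingers": 0.5}, {"tx": 0, "ty": 0, "tz": 0, "roll": -0.0263, "fingers": 0.5}, {"tx": 0, "ty": 0, "tz": 0, "roll": -0.0263, "fingers": 0.5}, {"tx": 0, "ty": 0, "tz": 0, "roll": -0.0263, "fingers": 0.5}, {"tx": -0.04, "ty": 0.01, "tz": 0.5, "roll": 0, "fingers": 0.5}, {"tx": 0, "ty": 0, "tz": 0.7, "roll": 0, "fingers": 0.5}, {"tx": 0, "ty": 0, "tz": 0.4, "roll": 0, "fingers": 0.5}, {"tx": 0, "ty": 0, "tz": 0.2, "roll": 0, "fingers": 0.5}, {"tx": 0, "ty": 0, "tz": 0, "roll": 0, "fingers": 0.5}]'

```text
time_s: 15.98
tcp_pos: [541.7, -282.4, 125.5]
eef_rot: [[-0.936, 0.353, -0.001], [0.353, 0.936, 0.001], [0.001, 0.0, -1.0]]
contact_force: [0.4, 0.3, 0.5]
opening: 42.5
grasp_force: 0.0
```

```bash
python3 g.py 541.4 -284.7 79;python3 - <<'E'
from h import *
c=cams.camera("wrist");s=cams.camera("scene")
a=c["pixels"][60:360,100:460,::-1];b=cv2.resize(s["pixels"][110:230,120:264,::-1],(360,300),interpolation=cv2.INTER_CUBIC)
cv2.imwrite("pics/w3.png",np.hstack([a,b]))
E
```

```text
t 15.97 p [ 541.7 -282.4  125.5] yaw 159.3 F [0.39 0.34 0.51] op 42.5 gf 0.0
[-0.011 -0.045  0.929]
```

View pics/w3.png

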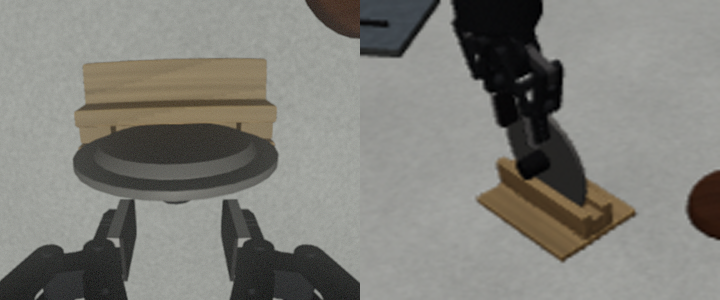

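The fingers straddle the knob centrally, at u≈176 against a finger midpoint of 177, and they clear the flange. I'm going down to grip.

Request:
jog_arm --series '[{"tx": 0, "ty": -0.02, "tz": 0.4, "roll": 0, "fingers": 0.5}, {"tx": 0, "ty": 0, "tz": 0.35, "roll": 0, "fingers": 0.5}, {"tx": 0, "ty": 0, "tz": 0.18, "roll": 0, "fingers": 0.5}, {"tx": 0, "ty": 0, "tz": 0, "roll": 0, "fingers": 0}, {"tx": 0, "ty": 0, "tz": 0, "roll": 0, "fingers": 0}, {"tx": 0, "ty": 0, "tz": 0, "roll": 0, "fingers": 0}, {"tx": 0, "ty": 0, "tz": 0, "roll": 0, "fingers": 0}]' --grip_force 25

```text
time_s: 16.95
tcp_pos: [541.6, -284.3, 79.6]
eef_rot: [[-0.935, 0.354, 0.0], [0.354, 0.935, -0.0], [-0.0, -0.0, -1.0]]
contact_force: [0.0, -0.1, -1.1]
opening: 21.0
grasp_force: 25.8
```

Gripped. I'm lifting 24 mm, then drawing toward -n (tool +x) so the slot wall turns the lid knob-up.

Request:
jog_arm --series '[{"tx": 0, "ty": 0, "tz": -0.15, "roll": 0, "fingers": 0}, {"tx": 0, "ty": 0, "tz": -0.2, "roll": 0, "fingers": 0}, {"tx": 0, "ty": 0, "tz": -0.13, "roll": 0, "fingers": 0}, {"tx": 0.1, "ty": 0, "tz": 0, "roll": 0, "fingers": 0}, {"tx": 0.1, "ty": 0, "tz": 0, "roll": 0, "fingers": 0}, {"tx": 0.1, "ty": 0, "tz": 0, "roll": 0, "fingers": 0}, {"tx": 0, "ty": 0, "tz": 0, "roll": 0, "fingers": 0}]'

```text
time_s: 17.82
tcp_pos: [527.9, -279.1, 103.8]
eef_rot: [[-0.935, 0.354, 0.002], [0.354, 0.935, -0.001], [-0.002, -0.0, -1.0]]
contact_force: [3.6, -1.5, 0.9]
opening: 20.8
grasp_force: 26.6
```

```bash
cat > tilt.py <<'E'
from h import *
# lid seen by wrist cam: contour of flange; save crop for view, print force
st();c=cams.camera("wrist");s=cams.camera("scene")
np.savez("last.npz",w=c["pixels"],s=s["pixels"])
g=c["pixels"].max(2);col=g[:,278];print(col[60:330:6])
E
python3 tilt.py
```

```text
t 17.82 p [ 527.9 -279.1  103.8] yaw 159.3 F [ 3.61 -1.55  0.95] op 20.8 gf 26.6
[163 157 166 165 168 164 167 166 167 169 166 168 167 164 144 136 152 153
 144 143 146  87  86 146 151  52  61  62  51  51  46  49  53  96  98 100
 123  59  61  72 138 129 164 170 163]
```

Request:
jog_arm --series '[{"tx": 0.1, "ty": 0, "tz": 0, "roll": 0, "fingers": 0}, {"tx": 0.1, "ty": 0, "tz": 0, "roll": 0, "fingers": 0}, {"tx": 0.1, "ty": 0, "tz": 0, "roll": 0, "fingers": 0}, {"tx": 0.1, "ty": 0, "tz": 0, "roll": 0, "fingers": 0}, {"tx": 0.1, "ty": 0, "tz": 0, "roll": 0, "fingers": 0}, {"tx": 0, "ty": 0, "tz": 0, "roll": 0, "fingers": 0}]'

```text
time_s: 18.68
tcp_pos: [503.6, -269.9, 103.3]
eef_rot: [[-0.935, 0.354, -0.0], [0.354, 0.935, 0.0], [0.0, -0.0, -1.0]]
contact_force: [2.8, -1.1, 0.2]
opening: 20.9
grasp_force: 31.9
```

```bash
python3 tilt.py
python3 - <<'E'
import numpy as np,cv2
d=np.load("last.npz");a=d["w"][60:360,100:460,::-1];b=cv2.resize(d["s"][110:230,120:264,::-1],(360,300),interpolation=cv2.INTER_CUBIC)
cv2.imwrite("pics/w4.png",np.hstack([a,b]))
E
```

```text
t 18.68 p [ 503.6 -269.9  103.3] yaw 159.3 F [ 2.81 -1.11  0.2 ] op 20.9 gf 31.9
[159 160 157 160 156 159 159 152 159 153 158 160 157 161 156 161 159 157
 156 161 139 132 141 144 141 136 135  69  80 100 105 121  72  34  42  41
  39  39  42  38  48  45  47 162 158]
```

View pics/w4.png

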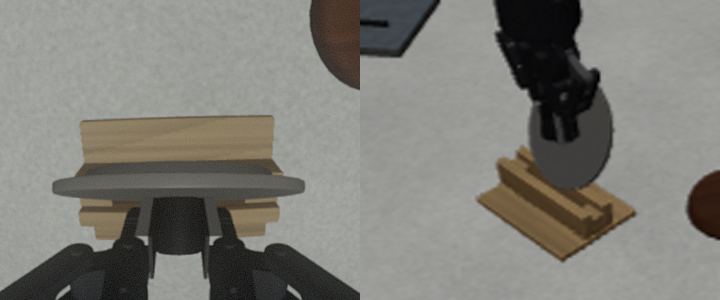

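The lid is turning as planned, tilted about 37° with its knob still in the jaws. I'll turn it further, then lift clear toward the robot.

Request:
jog_arm --series '[{"tx": 0.1, "ty": 0, "tz": 0.02, "roll": 0, "fingers": 0}, {"tx": 0.1, "ty": 0, "tz": 0.03, "roll": 0, "fingers": 0}, {"tx": 0.1, "ty": 0, "tz": 0.03, "roll": 0, "fingers": 0}, {"tx": 0, "ty": 0, "tz": -0.3, "roll": 0, "fingers": 0}, {"tx": 0, "ty": 0, "tz": -0.5, "roll": 0, "fingers": 0}, {"tx": 0.3, "ty": -0.1, "tz": -0.1, "roll": 0, "fingers": 0}, {"tx": 0.5, "ty": -0.2, "tz": 0, "roll": 0, "fingers": 0}, {"tx": 0.6, "ty": -0.2, "tz": 0, "roll": 0, "fingers": 0}, {"tx": 0.4, "ty": -0.1, "tz": 0.3, "roll": 0, "fingers": 0}, {"tx": 0, "ty": 0, "tz": 0.5, "roll": 0, "fingers": 0}, {"tx": 0, "ty": 0, "tz": 0.3, "roll": 0, "fingers": 0}, {"tx": 0, "ty": 0, "tz": 0, "roll": 0, "fingers": 0}]'

```text
time_s: 20.27
tcp_pos: [392.4, -259.2, 87.9]
eef_rot: [[-0.935, 0.354, -0.004], [0.354, 0.935, 0.003], [0.005, 0.002, -1.0]]
contact_force: [-0.4, -0.6, -1.4]
opening: 20.8
grasp_force: 32.8
```

```bash
python3 tilt.py
python3 - <<'E'
import numpy as np,cv2
d=np.load("last.npz");a=d["w"][60:360,100:460,::-1];b=cv2.resize(d["s"][60:220,130:322,::-1],(360,300),interpolation=cv2.INTER_CUBIC)
cv2.imwrite("pics/w5.png",np.hstack([a,b]))
E
```

```text
t 20.27 p [ 392.4 -259.2   87.9] yaw 159.3 F [-0.44 -0.64 -1.42] op 20.8 gf 32.8
[160 163 158 159 160 160 163 165 158 153 163 154 160 159 156 162 160 157
 159 162 158 160 164  94 102  94  93  85  87  89  87  90  84  38  35  32
  36  35  32  40  34  38  35  75 131]
```

View pics/w5.png

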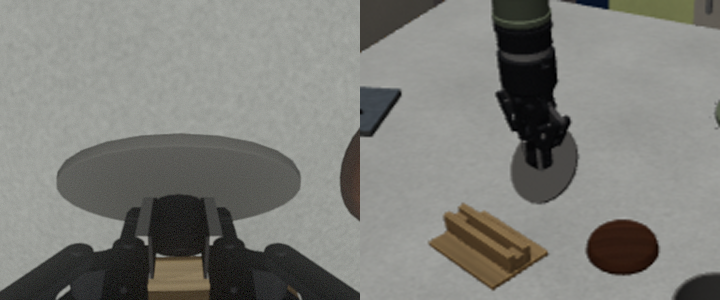

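The lid is held with its knob tilted up, roughly 50° turned, over clear bench between the rack and the robot. Now I'm rolling it down onto the bench.

Request:
jog_arm --series '[{"tx": 0, "ty": 0, "tz": 0.25, "roll": 0, "fingers": 0}, {"tx": 0, "ty": 0, "tz": 0.15, "roll": 0, "fingers": 0}, {"tx": 0.07, "ty": 0, "tz": 0.07, "roll": 0, "fingers": 0}, {"tx": 0.07, "ty": 0, "tz": 0.07, "roll": 0, "fingers": 0}, {"tx": 0.07, "ty": 0, "tz": 0.07, "roll": 0, "fingers": 0}, {"tx": 0, "ty": 0, "tz": 0, "roll": 0, "fingers": 0}]'

```text
time_s: 21.12
tcp_pos: [385.9, -258.0, 59.6]
eef_rot: [[-0.935, 0.354, 0.002], [0.354, 0.935, -0.002], [-0.002, -0.001, -1.0]]
contact_force: [-1.2, 0.6, 6.6]
opening: 20.9
grasp_force: 34.5
```

```bash
python3 tilt.py
```

```text
t 21.12 p [ 385.9 -258.    59.6] yaw 159.3 F [-1.16  0.58  6.59] op 20.9 gf 34.5
[157 163 162 164 156 162 163 159 162 162 156 159 162 161 155 165 156 151
 156 140  93 102  94  95  96  95  93  91  95  96  90  92  59  33  38  36
  27  40  40  29  34  41  41 112 150]
```

Request:
jog_arm --series '[{"tx": 0.08, "ty": 0, "tz": 0.06, "roll": 0, "fingers": 0}, {"tx": 0.08, "ty": 0, "tz": 0.06, "roll": 0, "fingers": 0}, {"tx": 0.07, "ty": 0, "tz": 0.07, "roll": 0, "fingers": 0}, {"tx": 0.05, "ty": 0, "tz": 0.08, "roll": 0, "fingers": 0}, {"tx": 0, "ty": 0, "tz": 0, "roll": 0, "fingers": 0}]'

```text
time_s: 21.85
tcp_pos: [371.6, -252.2, 45.0]
eef_rot: [[-0.935, 0.354, -0.001], [0.354, 0.935, 0.0], [0.001, -0.0, -1.0]]
contact_force: [-0.0, -1.5, 4.5]
opening: 20.7
grasp_force: 33.6
```

```bash
python3 tilt.py
```

```text
t 21.85 p [ 371.6 -252.2   45. ] yaw 159.3 F [-0.03 -1.51  4.5 ] op 20.7 gf 33.6
[160 164 161 161 156 160 159 163 160 159 160 162 159 164 158 151 150 100
 107 109 103 107 105 104 108 105 103 106 102 101 101  98 104  28  32  38
  33  33  26  33  33  35  46  39  97]
```

Request:
jog_arm --series '[{"tx": 0.03, "ty": 0, "tz": 0.04, "roll": 0, "fingers": 0}, {"tx": 0.02, "ty": 0, "tz": 0.04, "roll": 0, "fingers": 0}, {"tx": 0.01, "ty": 0, "tz": 0.03, "roll": 0, "fingers": 0}, {"tx": 0, "ty": 0, "tz": 0, "roll": 0, "fingers": 0}]'

```text
time_s: 22.45
tcp_pos: [368.1, -250.6, 39.6]
eef_rot: [[-0.935, 0.354, -0.003], [0.354, 0.935, 0.001], [0.003, -0.0, -1.0]]
contact_force: [-2.6, 0.8, 7.7]
opening: 21.1
grasp_force: 34.9
```

```bash
python3 tilt.py
python3 - <<'E'
from h import *
c=cams.camera("wrist");g=c["pixels"].max(2)
for u in(200,240,278,320,360):
    v=next((v for v in range(60,330) if g[v,u]<125 and g[v+2,u]<125),None);print(u,v,wplane(c,(u,v),11).round(1) if v else None)
for v in(200,220,240):
    r=[u for u in range(60,500) if g[v,u]<125];print(v,min(r),max(r))
E
```

```text
t 22.45 p [ 368.1 -250.6   39.6] yaw 159.3 F [-2.61  0.78  7.71] op 21.1 gf 34.9
[156 157 162 159 158 159 156 159 163 161 157 159 163 153 161 157  74 114
 117 109 111 109 109 113 111 106 112 109 104 111 106 105 104  44  26  31
  32  26  37  43  34  43  49  45  53]
200 180 [ 311.7 -271.1   11. ]
240 161 [ 310.3 -248.9   11. ]
278 155 [ 314.1 -230.9   11. ]
320 162 [ 324.3 -213.3   11. ]
360 183 [ 341.  -197.8   11. ]
200 179 376
220 169 387
240 164 499
```

Request:
jog_arm --series '[{"tx": 0.01, "ty": 0, "tz": 0.03, "roll": 0, "fingers": 0}, {"tx": 0, "ty": 0, "tz": 0.03, "roll": 0, "fingers": 0}, {"tx": 0, "ty": 0, "tz": 0, "roll": 0, "fingers": 0}]'

```text
time_s: 22.98
tcp_pos: [366.9, -249.9, 36.5]
eef_rot: [[-0.935, 0.354, -0.004], [0.354, 0.935, 0.002], [0.005, -0.0, -1.0]]
contact_force: [-5.7, 1.2, 10.0]
opening: 21.0
grasp_force: 35.4
```

```bash
cat > fit.py <<'E'
from h import *
from scipy.optimize import least_squares
st();c=cams.camera("wrist");g=c["pixels"].max(2);V=[]
for u in range(190,372,10):
    v=next((v for v in range(60,330) if g[v,u]<125 and g[v+2,u]<125),None)
    if v: V.append((u,v))
V=np.array(V)
for z in(8,11,16,25):
    P=np.array([wplane(c,p,z)[:2] for p in V]);s=np.linalg.lstsq(np.c_[2*P,np.ones(len(P))],(P**2).sum(1),rcond=None)[0]
    r=np.sqrt(s[2]+s[0]**2+s[1]**2);print(z,s[:2].round(1),"r",r.round(1),"res",np.abs(np.linalg.norm(P-s[:2],axis=1)-r).max().round(2))
E
python3 fit.py
```

```text
t 22.98 p [ 366.9 -249.9   36.5] yaw 159.3 F [-5.66  1.21  9.97] op 21.0 gf 35.4
8 [ 373.6 -253.1] r 65.3 res 0.4
11 [ 372.  -252.5] r 64.0 res 0.39
16 [ 369.3 -251.5] r 61.9 res 0.37
25 [ 364.5 -249.7] r 58.0 res 0.35
```

Request:
jog_arm --series '[{"tx": 0.03, "ty": 0, "tz": 0.02, "roll": 0, "fingers": 0}, {"tx": 0.02, "ty": 0, "tz": 0.02, "roll": 0, "fingers": 0}, {"tx": 0.01, "ty": 0, "tz": 0.02, "roll": 0, "fingers": 0}, {"tx": 0, "ty": 0, "tz": 0, "roll": 0, "fingers": 0}]'

```text
time_s: 23.52
tcp_pos: [365.0, -249.2, 33.6]
eef_rot: [[-0.935, 0.354, -0.002], [0.354, 0.935, 0.001], [0.003, 0.0, -1.0]]
contact_force: [-1.7, 1.1, 7.1]
opening: 20.9
grasp_force: 34.4
```

```bash
python3 fit.py
```

```text
t 23.52 p [ 365.  -249.2   33.6] yaw 159.3 F [-1.65  1.15  7.14] op 20.9 gf 34.4
8 [ 369.3 -251.5] r 62.8 res 0.44
11 [ 367.7 -250.9] r 61.5 res 0.43
16 [ 365.1 -249.9] r 59.4 res 0.41
25 [ 360.2 -248.1] r 55.6 res 0.39
```

Request:
jog_arm --series '[{"tx": 0.02, "ty": 0, "tz": 0.02, "roll": 0, "fingers": 0}, {"tx": 0.01, "ty": 0, "tz": 0.02, "roll": 0, "fingers": 0}, {"tx": 0, "ty": 0, "tz": 0, "roll": 0, "fingers": 0}]'

```text
time_s: 23.95
tcp_pos: [363.8, -248.8, 31.6]
eef_rot: [[-0.935, 0.354, -0.002], [0.354, 0.935, 0.001], [0.002, 0.0, -1.0]]
contact_force: [-2.1, 0.4, 7.4]
opening: 20.9
grasp_force: 34.1
```

```bash
python3 fit.py
```

```text
t 23.95 p [ 363.8 -248.8   31.6] yaw 159.3 F [-2.06  0.39  7.41] op 20.9 gf 34.1
8 [ 366.3 -250.4] r 60.7 res 0.29
11 [ 364.7 -249.8] r 59.4 res 0.29
16 [ 362.  -248.8] r 57.4 res 0.28
25 [ 357.3 -247. ] r 53.7 res 0.26
```

Request:
jog_arm --series '[{"tx": 0, "ty": 0, "tz": 0, "roll": 0, "fingers": 0.45}, {"tx": 0, "ty": 0, "tz": 0, "roll": 0, "fingers": 0.45}, {"tx": 0, "ty": 0, "tz": 0, "roll": 0, "fingers": 0.45}, {"tx": 0, "ty": 0, "tz": -0.3, "roll": 0, "fingers": 0.45}, {"tx": 0, "ty": 0, "tz": -0.5, "roll": 0, "fingers": 0.45}, {"tx": 0, "ty": 0, "tz": -0.5, "roll": 0, "fingers": 0.45}, {"tx": 0, "ty": 0, "tz": -0.5, "roll": 0, "fingers": 0.45}, {"tx": 0, "ty": 0, "tz": 0, "roll": 0, "fingers": 0.45}]'

```text
time_s: 25.0
tcp_pos: [365.8, -250.4, 123.2]
eef_rot: [[-0.935, 0.354, 0.003], [0.354, 0.935, -0.002], [-0.003, -0.001, -1.0]]
contact_force: [0.1, -0.5, 0.3]
opening: 38.5
grasp_force: 0.0
```

```bash
python3 fit.py
python3 - <<'E'
from h import *
c=cams.camera("wrist");g=c["pixels"].max(2)
o=bot.get_obs();
for v in range(150,330,10):
    print(v,' '.join(str(x//10) for x in g[v,190:372:6]))
E
```

```text
t 25.0 p [ 365.8 -250.4  123.2] yaw 159.3 F [ 0.05 -0.52  0.27] op 38.5 gf 0.0
8 [ 408.6 -265.2] r 84.9 res 25.7
11 [ 407.1 -264.7] r 83.9 res 25.38
16 [ 404.6 -263.8] r 82.1 res 24.84
25 [ 400.1 -262.2] r 78.9 res 23.87
150 15 15 15 14 14 15 15 11 12 12 12 12 12 12 12 12 12 12 12 13 12 12 12 13 15 14 15 15 14 15 15
160 14 14 15 14 15 12 12 12 12 12 12 12 12 12 12 13 12 12 12 12 12 12 12 12 13 15 15 15 15 15 15
170 14 14 15 14 11 12 12 12 12 12 12 12 12 12 13 12 13 12 12 12 13 12 12 12 12 12 14 15 15 15 15
180 15 14 15 11 12 12 12 12 12 12 12 12 12 12 12 12 12 12 12 12 12 12 12 12 12 12 12 14 15 15 14
190 14 14 15 12 12 12 12 12 11 11 11 12 12 12 12 12 12 12 12 12 12 12 12 12 12 12 12 12 15 14 14
200 15 15 14 11 12 11 11 12 12 12 12 12 12 12 11 7 12 12 12 12 12 12 11 12 12 12 11 12 15 15 15
210 14 15 13 11 11 11 12 12 11 11 12 12 12 4 4 4 3 6 12 12 12 12 11 12 12 12 11 12 14 15 15
220 15 15 15 11 11 11 11 11 12 11 12 11 11 6 6 6 6 5 12 11 12 12 12 11 12 12 11 11 14 15 15
230 15 15 15 11 11 11 11 11 11 11 11 12 12 5 6 6 6 6 12 12 11 11 12 11 11 11 11 13 14 15 15
240 15 15 14 15 11 12 11 12 11 11 11 11 11 11 11 11 12 11 12 11 11 11 12 11 11 11 11 15 15 15 15
250 15 15 15 15 15 11 11 11 11 11 11 11 11 11 11 11 11 11 11 11 11 11 11 11 11 12 14 14 14 14 15
260 15 14 15 15 15 15 7 8 6 11 11 11 11 11 11 11 11 11 11 11 11 11 5 8 14 15 14 14 15 14 14
270 14 14 15 15 5 5 7 4 4 11 11 11 10 11 11 11 11 11 11 11 11 11 3 7 7 4 12 14 14 15 14
280 14 14 14 5 4 7 7 4 4 14 14 14 15 14 13 13 14 15 14 14 14 13 4 5 7 5 5 11 14 14 15
290 15 15 6 4 5 7 5 4 4 15 15 15 14 14 15 15 14 14 14 14 14 11 4 4 7 7 3 3 14 14 14
300 14 6 4 4 4 15 5 4 4 14 14 14 14 15 14 14 14 14 14 14 14 13 4 4 15 8 3 5 3 13 14
310 4 4 4 4 3 4 5 3 12 14 14 14 15 14 14 14 14 14 14 14 14 14 4 5 4 3 4 3 3 3 5
320 3 4 3 4 3 3 4 3 7 7 8 7 7 7 8 8 9 8 9 9 10 10 3 5 4 4 4 3 3 3 2
```

Run:
```python
from h import *
c=cams.camera("wrist");g=cv2.GaussianBlur(c["pixels"].max(2),(3,3),0)
k=blob(g<85,(279,220),22);u=cen(k);print(cv2.boundingRect(k),u,cv2.contourArea(k))
# lighter top face
for z in(28,38):print(z,wplane(c,u,z).round(1))
V=[]
for v in range(148,252,6):
    r=[x for x in range(180,380) if g[v,x]<135];V+= [(min(r),v),(max(r),v)]
for z in(8.5,11,16):
    P=np.array([wplane(c,p,z)[:2] for p in V])
    for _ in range(2):
        s=np.linalg.lstsq(np.c_[2*P,np.ones(len(P))],(P**2).sum(1),rcond=None)[0];r=np.sqrt(s[2]+s[0]**2+s[1]**2);e=np.abs(np.linalg.norm(P-s[:2],axis=1)-r);P=P[e<3]
    print(z,s[:2].round(1),r.round(1),e.max().round(2),len(P))
t=cams.camera("top");h=t["pixels"].max(2)
```

```text
(263, 201, 32, 40) (278.60675555555554, 220.90488888888888) 937.5
28 [ 364.5 -249.6   28. ]
38 [ 361.  -248.3   38. ]
8.5 [ 365.3 -250. ] 60.2 0.36 36
11 [ 364.5 -249.7] 59.5 0.36 36
16 [ 362.9 -249.1] 58.3 0.35 36
```

The lid lies flat: the circle fit gives r≈60 at flange height, with centre (364.8, -249.9). Re-gripping by the knob.

Request:
jog_arm --series '[{"tx": 0.02, "ty": 0, "tz": 0.6, "roll": 0, "fingers": 0.45}, {"tx": 0, "ty": 0, "tz": 0.6, "roll": 0, "fingers": 0.45}, {"tx": 0, "ty": 0, "tz": 0.4, "roll": 0, "fingers": 0.45}, {"tx": 0, "ty": 0, "tz": 0.2, "roll": 0, "fingers": 0.45}, {"tx": 0, "ty": 0, "tz": 0, "roll": 0, "fingers": 0}, {"tx": 0, "ty": 0, "tz": 0, "roll": 0, "fingers": 0}, {"tx": 0, "ty": 0, "tz": 0, "roll": 0, "fingers": 0}, {"tx": 0, "ty": 0, "tz": 0, "roll": 0, "fingers": 0}]' --grip_force 40

```text
time_s: 26.2
tcp_pos: [364.1, -249.4, 32.3]
eef_rot: [[-0.935, 0.354, 0.001], [0.354, 0.935, -0.001], [-0.001, -0.0, -1.0]]
contact_force: [0.6, 0.9, -1.4]
opening: 20.6
grasp_force: 39.1
```

Request:
jog_arm --series '[{"tx": 0, "ty": 0, "tz": -0.2, "roll": 0, "fingers": 0}, {"tx": 0, "ty": 0, "tz": -0.7, "roll": 0, "fingers": 0}, {"tx": 0, "ty": 0, "tz": -0.9, "roll": 0, "fingers": 0}, {"tx": 0, "ty": 0, "tz": -0.8, "roll": 0, "fingers": 0}, {"tx": 0, "ty": 0, "tz": -0.4, "roll": 0, "fingers": 0}]'

```text
time_s: 26.82
tcp_pos: [364.6, -249.8, 184.9]
eef_rot: [[-0.935, 0.354, 0.003], [0.354, 0.935, -0.003], [-0.004, -0.002, -1.0]]
contact_force: [-0.4, -0.1, -1.0]
opening: 20.5
grasp_force: 39.2
```

Request:
jog_arm --series '[{"tx": -0.2, "ty": 0.79, "tz": 0, "roll": 0, "fingers": 0}, {"tx": -0.2, "ty": 0.79, "tz": 0, "roll": 0, "fingers": 0}, {"tx": -0.2, "ty": 0.79, "tz": 0, "roll": 0, "fingers": 0}, {"tx": -0.2, "ty": 0.79, "tz": 0, "roll": 0, "fingers": 0}, {"tx": -0.2, "ty": 0.79, "tz": 0, "roll": 0, "fingers": 0}, {"tx": -0.2, "ty": 0.79, "tz": 0, "roll": 0, "fingers": 0}, {"tx": -0.2, "ty": 0.79, "tz": 0, "roll": 0, "fingers": 0}, {"tx": -0.2, "ty": 0.79, "tz": 0, "roll": 0, "fingers": 0}, {"tx": -0.2, "ty": 0.79, "tz": 0, "roll": 0, "fingers": 0}, {"tx": -0.2, "ty": 0.79, "tz": 0, "roll": 0, "fingers": 0}, {"tx": 0, "ty": 0, "tz": 0, "roll": 0, "fingers": 0}, {"tx": 0, "ty": 0, "tz": 0, "roll": 0, "fingers": 0}]'

```text
time_s: 28.32
tcp_pos: [596.4, 84.8, 181.9]
eef_rot: [[-0.935, 0.353, -0.001], [0.353, 0.935, -0.0], [0.001, -0.001, -1.0]]
contact_force: [-0.7, -0.3, -1.2]
opening: 20.7
grasp_force: 39.6
```

```bash
python3 g.py 599.3 84 131
cat > lidfit.py <<'E'
from h import *
c=cams.camera("wrist");g=cv2.GaussianBlur(c["pixels"].max(2),(3,3),0);o=bot.get_obs()
z=o["tcp_pos"][2]-27
V=[]
for u in range(150,410,4):
    v=next((v for v in range(40,240) if g[v,u]<135 and g[v+4,u]<135),None)
    if v: V.append((u,v))
for zz in(z,z+5):
    P=np.array([wplane(c,p,zz)[:2] for p in V])
    for _ in range(4):
        s=np.linalg.lstsq(np.c_[2*P,np.ones(len(P))],(P**2).sum(1),rcond=None)[0];r=np.sqrt(s[2]+s[0]**2+s[1]**2);e=np.abs(np.linalg.norm(P-s[:2],axis=1)-r);P=P[e<max(1,2*np.median(e))]
    print(round(zz,1),s[:2].round(1),r.round(1),e.max().round(2),len(P))
E
python3 lidfit.py
```

```text
t 28.32 p [596.4  84.8 181.9] yaw 159.3 F [-0.72 -0.34 -1.23] op 20.7 gf 39.6
[-0.061  0.007  1.018]
155.0 [579.6  90.6] 46.6 4.4 42
160.0 [577.6  91.3] 45.1 4.26 42
```

Request:
jog_arm --series '[{"tx": -0.06, "ty": 0.01, "tz": 0.2, "roll": 0, "fingers": 0}, {"tx": 0, "ty": 0, "tz": 0.4, "roll": 0, "fingers": 0}, {"tx": 0, "ty": 0, "tz": 0.25, "roll": 0, "fingers": 0}, {"tx": 0, "ty": 0, "tz": 0.1, "roll": 0, "fingers": 0}, {"tx": 0, "ty": 0, "tz": 0.04, "roll": 0, "fingers": 0}, {"tx": 0, "ty": 0, "tz": 0.03, "roll": 0, "fingers": 0}, {"tx": 0, "ty": 0, "tz": 0, "roll": 0, "fingers": 0}]'

```text
time_s: 29.25
tcp_pos: [600.3, 84.4, 131.2]
eef_rot: [[-0.935, 0.354, 0.001], [0.354, 0.935, 0.0], [-0.001, 0.0, -1.0]]
contact_force: [-0.1, 0.2, -1.6]
opening: 20.7
grasp_force: 39.6
```

```bash
python3 w.py
```

```text
[-0.77 -1.61 -1.65 -0.58 -1.08 -2.03] -1.2887866226883469
t 29.55 p [600.1  84.5 130.9] yaw 159.3 F [ 0.22  0.85 -2.03] op 21.2 gf 39.6
```

Request:
jog_arm --series '[{"tx": 0, "ty": 0, "tz": 0.03, "roll": 0, "fingers": 0}, {"tx": 0, "ty": 0, "tz": 0.03, "roll": 0, "fingers": 0}, {"tx": 0, "ty": 0, "tz": 0.02, "roll": 0, "fingers": 0}, {"tx": 0, "ty": 0, "tz": 0, "roll": 0, "fingers": 0}]'

```text
time_s: 30.05
tcp_pos: [599.9, 84.4, 126.6]
eef_rot: [[-0.935, 0.354, -0.0], [0.354, 0.935, 0.0], [0.0, -0.0, -1.0]]
contact_force: [-0.0, 0.9, -0.7]
opening: 20.3
grasp_force: 39.6
```

```bash
python3 w.py
```

```text
[-0.74 -0.52 -1.04 -0.71 -1.36 -2.05] -1.0713231697583114
t 30.35 p [600.1  84.4 126.8] yaw 159.3 F [ 0.45 -0.42 -2.05] op 20.5 gf 39.6
```

Request:
jog_arm --series '[{"tx": 0, "ty": 0, "tz": 0.01, "roll": 0, "fingers": 0}, {"tx": 0, "ty": 0, "tz": 0.01, "roll": 0, "fingers": 0}, {"tx": 0, "ty": 0, "tz": 0.01, "roll": 0, "fingers": 0}, {"tx": 0, "ty": 0, "tz": 0, "roll": 0, "fingers": 0}]'

```text
time_s: 30.85
tcp_pos: [600.0, 84.4, 125.3]
eef_rot: [[-0.935, 0.354, -0.0], [0.354, 0.935, -0.0], [0.0, -0.0, -1.0]]
contact_force: [0.2, 0.4, -0.6]
opening: 20.4
grasp_force: 39.6
```

```bash
python3 w.py
```

```text
[-0.47 -1.1  -1.9  -1.2  -1.25 -1.12] -1.1736122123180603
t 31.15 p [600.   84.4 125.3] yaw 159.3 F [ 0.12  0.39 -1.12] op 20.5 gf 39.6
```

Request:
jog_arm --series '[{"tx": 0, "ty": 0, "tz": 0.01, "roll": 0, "fingers": 0}, {"tx": 0, "ty": 0, "tz": 0.01, "roll": 0, "fingers": 0}, {"tx": 0, "ty": 0, "tz": 0.01, "roll": 0, "fingers": 0}, {"tx": 0, "ty": 0, "tz": 0, "roll": 0, "fingers": 0}]'

```text
time_s: 31.65
tcp_pos: [600.1, 84.4, 125.0]
eef_rot: [[-0.935, 0.354, 0.001], [0.354, 0.935, -0.0], [-0.001, 0.0, -1.0]]
contact_force: [-3.9, -0.6, 8.8]
opening: 20.4
grasp_force: 40.5
```

```bash
python3 w.py
```

```text
[8.85 8.8  8.02 7.38 8.3  7.91] 8.20952107365854
t 31.95 p [600.1  84.4 125.1] yaw 159.3 F [-3.73 -0.38  7.91] op 20.9 gf 40.5
```

Request:
jog_arm --series '[{"tx": 0, "ty": 0, "tz": 0, "roll": 0, "fingers": 0.45}, {"tx": 0, "ty": 0, "tz": 0, "roll": 0, "fingers": 0.45}, {"tx": 0, "ty": 0, "tz": 0, "roll": 0, "fingers": 0.45}, {"tx": 0, "ty": 0, "tz": -0.3, "roll": 0, "fingers": 0.45}, {"tx": 0, "ty": 0, "tz": -0.7, "roll": 0, "fingers": 0.45}, {"tx": 0, "ty": 0, "tz": -0.9, "roll": 0, "fingers": 0.45}, {"tx": 0.5, "ty": -0.5, "tz": -0.5, "roll": 0, "fingers": 0.45}, {"tx": 0.9, "ty": -0.5, "tz": 0, "roll": 0, "fingers": 0.45}, {"tx": 0.9, "ty": -0.5, "tz": 0, "roll": 0, "fingers": 0.45}, {"tx": 0.9, "ty": -0.5, "tz": 0, "roll": 0, "fingers": 0.45}, {"tx": 0.9, "ty": -0.5, "tz": 0, "roll": 0, "fingers": 0.45}, {"tx": 0, "ty": 0, "tz": 0, "roll": 0, "fingers": 0.45}]'

```text
time_s: 33.45
tcp_pos: [360.7, 40.0, 244.4]
eef_rot: [[-0.935, 0.354, -0.001], [0.354, 0.935, -0.0], [0.001, -0.0, -1.0]]
contact_force: [0.7, 0.3, 1.0]
opening: 38.3
grasp_force: 0.0
```

Run:
```python
from h import *
st();T=cams.camera("top");S=cams.camera("scene")
for n,c,uv,r in(("top",T,(248,202),34),("scene",S,(322,222),40)):
    g=c["pixels"].max(2)
    k=blob(g<118,uv,r);print(n,cv2.boundingRect(k),cv2.contourArea(k))
    if n=="top":
        h=cv2.convexHull(k)[:,0]
        for z in(100,105):
            P=np.array([on_plane(c,p,z)[:2] for p in h]);(cc,rr)=cv2.minEnclosingCircle(P.astype(np.float32));print(z,np.round(cc,1),round(rr,1))
    kk=blob(g<(60 if n=="top" else 45),uv,20)
    if kk is not None:u=cen(kk);print(" knob",np.round(u,1),cv2.contourArea(kk),on_plane(c,u,118).round(1))
g=S["pixels"].max(2);print(*(' '.join(str(x//10) for x in g[v,280:366:3]) for v in range(180,284,4)),sep="\n")
for a,b in(((109,245),(466,243)),((174,271),(404,211))):
    us=[cen(blob(c["pixels"].max(2)<t,p,12)) for c,t,p in((T,60,a),(S,45,b))];print("can",tri(T,us[0],S,us[1]))
```

```text
t 33.45 p [360.7  40.  244.4] yaw 159.3 F [0.67 0.32 0.96] op 38.3 gf 0.0
top (233, 208, 43, 25) 172.0
100 [566.8  67.1] 45.3
105 [566.1  66.7] 45.0
 knob [247.8 202. ] 15.5 [595.4  79.5 118. ]
scene (293, 203, 59, 60) 2918.5
 knob [322.4 216.6] 134.0 [601.3  83.8 118. ]
5 13 15 14 15 15 15 14 15 14 15 14 15 15 15 14 14 14 14 14 14 14 14 14 14 14 14 14 14
4 4 8 14 15 15 15 14 15 15 15 15 15 14 15 14 14 15 14 14 14 15 14 14 14 14 14 14 14
4 4 4 13 15 15 15 15 15 14 14 14 15 15 15 14 14 14 14 15 14 14 14 14 14 14 14 14 15
4 4 4 9 14 14 14 14 14 14 14 14 15 14 14 14 14 15 14 14 15 15 14 14 14 14 14 14 14
4 4 3 12 14 14 14 14 15 15 15 14 14 14 14 14 14 14 14 14 14 14 14 14 14 14 14 14 15
3 3 12 15 15 14 14 14 14 14 14 14 14 14 14 14 14 15 14 14 15 14 14 14 14 14 14 14 14
6 14 14 14 14 14 15 14 14 13 8 8 7 7 7 8 8 10 14 14 14 14 14 14 14 14 14 14 14
14 15 15 15 14 14 14 9 7 7 7 7 7 7 7 7 7 7 7 7 9 14 14 14 14 14 14 14 14
15 14 15 15 15 15 7 7 7 7 7 7 7 1 1 1 3 7 7 7 7 7 13 14 14 14 14 14 13
15 15 15 15 15 8 7 7 7 7 7 7 7 0 0 0 4 8 7 7 8 7 7 13 14 14 14 14 14
15 15 15 15 15 7 8 7 7 7 7 7 7
[... 529 characters left out ...]
 14 14 3 3 3 3 3 3 3 3 3 3 3 3 3 3 3 3 2 15 14 15 14 15 14 14
17 17 14 15 15 6 3 3 3 3 3 3 3 3 3 3 3 3 3 3 2 5 15 15 14 15 15 15 15
17 9 14 15 14 13 4 3 3 3 3 3 3 3 3 3 3 3 3 3 3 13 14 14 15 15 15 15 14
8 6 14 14 14 14 12 3 5 3 3 3 3 3 3 3 3 3 3 5 7 15 14 15 15 15 15 15 15
9 10 10 11 14 14 14 14 4 3 4 5 4 3 3 3 6 4 3 12 15 15 15 15 15 15 15 15 14
14 13 12 10 14 14 14 14 14 14 13 4 3 3 3 3 8 14 15 14 15 14 15 15 15 15 15 14 14
14 13 13 11 14 14 14 15 14 14 14 14 14 14 14 14 14 14 14 14 15 15 14 15 15 14 15 15 15
14 14 12 8 13 14 14 14 14 14 14 14 14 14 15 14 14 14 14 14 15 14 15 14 15 15 15 15 15
can (array([506.5, 373.6,  66.3]), array([0.1]))
can (array([457. , 234.5,  66. ]), array([0.8]))
```

Run:
```python
from h import *
S=cams.camera("scene");g=S["pixels"].max(2)
k=blob((g>55)&(g<112),(322,222),33);print(cv2.boundingRect(k))
h=cv2.convexHull(k)[:,0]
for z in(101,103,105,108):
    P=np.array([on_plane(S,p,z)[:2] for p in h])
    s=np.linalg.lstsq(np.c_[2*P,np.ones(len(P))],(P**2).sum(1),rcond=None)[0];r=np.sqrt(s[2]+s[0]**2+s[1]**2);d=np.linalg.norm(P-s[:2],axis=1)-r
    a=np.arctan2(*(P-s[:2]).T[::-1]);q=np.linalg.lstsq(np.c_[np.cos(2*a),np.sin(2*a)],d,rcond=None)[0]
    print(z,s[:2].round(1),r.round(1),np.abs(d).max().round(1),"ellipt",q.round(2))
```

```text
(293, 203, 59, 53)
101 [616.5  80.5] 69.9 20.8 ellipt [12.36 -3.15]
103 [618.5  81. ] 69.6 20.7 ellipt [12.32 -3.14]
105 [620.4  81.5] 69.4 20.6 ellipt [12.27 -3.13]
108 [623.4  82.2] 69.0 20.5 ellipt [12.2  -3.11]
```

Run:
```python
from h import *
S=cams.camera("scene");g=S["pixels"].max(2)
m=cv2.morphologyEx(((g>60)&(g<100)).astype(np.uint8),cv2.MORPH_OPEN,np.ones((5,5),np.uint8))
k=blob(m,(322,222),33);print(cv2.boundingRect(k))
h=k[:,0]
for z in(100,105,110):
    P=np.array([on_plane(S,p,z)[:2] for p in h])
    for _ in range(4):
        s=np.linalg.lstsq(np.c_[2*P,np.ones(len(P))],(P**2).sum(1),rcond=None)[0];r=np.sqrt(s[2]+s[0]**2+s[1]**2);d=np.linalg.norm(P-s[:2],axis=1)-r;P0,d0=P,d;P=P[np.abs(d)<max(2,2.5*np.median(np.abs(d)))]
    a=np.arctan2(*(P0-s[:2]).T[::-1]);q=np.linalg.lstsq(np.c_[np.cos(2*a),np.sin(2*a)],d0,rcond=None)[0]
    print(z,s[:2].round(1),r.round(1),np.abs(d0).max().round(1),len(P0),len(h),"ellipt",q.round(2))
```

```text
(294, 203, 57, 40)
100 [597.7  82.9] 58.6 1.9 135 140 ellipt [-0.23 -0.11]
105 [602.7  84.1] 58.0 1.9 135 140 ellipt [-0.23 -0.11]
110 [607.7  85.4] 57.5 1.9 135 140 ellipt [-0.23 -0.11]
```

```bash
python3 -c "
from cell import bot
print(bot.hand_in())"
```

```text
the job is handed in; nothing more can be done
None
```

The job is handed in at about 33 s: the loaded canister (about 0.5 kg) is in the tub, I measured the lid as level and fully home on it, and the two empties stand on the bench (I lifted only one of those; the other I left where it was).

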